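Shut the light-box drawer and present the notched filter plate label up

ROBOT

A 7-joint arm with a two-finger parallel gripper is mounted at the origin on the work surface. World frame = base frame: x ahead of the robot, y to its left, z up, the work surface at z = 0. Lengths are in mm, angles in rad, forces in N, time in s.
With the tool pointing down it reaches from about 425 to 975 mm from the base axis. Payload 16.7 kg.
Tool frame: the origin (TCP) lies between the finger pads; the fingertips stand 19 mm ahead of it and the grasp point (between the pads) is the TCP; z points along the fingers, y is the direction in which the jaws open and shut (so a half turn about z gives the same grasp; the last joint's range is limited). The gripper opens to 85 mm and grips with 20 to 120 N. Pads are 22 mm wide; open, the fingers measure 114 mm over their backs; the gripper's body (76 mm by 85 mm) begins 54 mm behind the grasp point. The pads swing forward as they close: fully open they stand 13 mm farther back than shut.
Start: joints at [1.036, 0.426, 0.074, 1.606, -0.034, 1.111, -0.067], TCP at [253.969, -625.362, 250.302] pointing down, gripper open.
Joint ranges: [-2.85, 2.85], [-0.5, 2.14], [-1.23, 1.37], [0.21, 2.46], [-1.02, 4.16], [0.16, 2.05], [-2.73, 2.73]. Speed limits (rad/s): [1.89, 1.89, 2.39, 2.39, 3.01, 3.01, 3.01].

INTERFACE

Orientations are given as a unit quaternion [x, y, z, w].
In Python, from workcell import * gives the robot as it stands. Calls block until the motion is done:
- reach(position, orientation): joint-space move of the TCP to a pose.
- movel(position, vel=150, rotation=None, contact_N=None): straight line of the TCP; rotation=None keeps the orientation; vel is the mean speed in mm/s. With contact_N (N) it stops when the force on the tool has changed by that much, and returns True; else False.
- movej(angles): joint-space move.
- open_gripper() and clamp(): open the fingers fully, or close them until they stop; the grip force is fixed at half the most.
- dwell(seconds).
- ik(position, orientation): joint angles nearest the present ones, or None.
- observe(): the state.
- get_image(name): name is "side" or "top"; returns the picture (480x640x3 uint8, blue, green, red); there is no depth.
- camera_model(name): a dict with "camera_matrix" (3x3 intrinsics, pixels), "k1" (the pictures are not rectified: a ray, as slopes to the right and down, at radius r is drawn at 1 + k1 r^2 times it, then the intrinsics apply), "origin" and "attitude" of the camera in the world. Camera axes: x right, y down, z forward; pixel columns grow to the right and rows downward; lengths in mm; the calibration is good to about 2 mm. A picture is of the moment at which its call begins. camera_model takes no time and is no camera call.
A pose or a line that the arm cannot do raises PlanningError and nothing moves.
- close_job(): hands the job in, once; it reports no verdict.
The state is a dict: "clock": time; "joints": joint angles; "joint_velocities": joint speeds; "joint_torque": joint torques, N m; "ee_pos": TCP position; "tcp_rot": TCP orientation; "wrist_force": force on the tool from outside, world axes, zero at the start; "wrist_torque": the same for the moment, N m; "grip_width": opening from 0.0 (shut) to 1.0 (fully open).
Only numpy, scipy, OpenCV 4.12 (cv2) and the standard library are available. Lean on these libraries where they do the work, as an engineer would, in place of code of your own. Each camera call takes 0.05 s, during which the arm holds its last target.

TASK

First push the open drawer of the light box fully home until it clicks in. Then, of the two glass plates leaning in the rack, take the one whose white frosted, corner-notched end is up: pinch it by that frosted end, turn it level with its orange label facing the ceiling, and hold it over the middle of the light box's bright window, about a hand's breadth above and touching nothing else. Finish while still holding it there, steady; leave the drawer shut, and the other plate, the tape roll, the jar and the meter where they are.

Things in the scene. Friction and masses are not known exactly. Their poses are not given: they have to be found in the camera images.
- plate: wanted glass plate, 100 x 40 x 6 mm, 45-75 g, leans 30 deg back from upright, frosted end up. Origin: its centre. x: along its length to the frosted end; y: across; z: out of the label face (looks up 30 deg above level in the rack). Last 36 mm at +x frosted white, orange label on +z side only, 9 mm notch in the +x+y corner; rest clear. Nothing beside its long edges: pinch 40 mm width, lift out
- frosted (a point): middle of that plate's frosted end, 32 mm from the plate's centre along its x, 18 mm from the end edge: the part to hold
- spare: the other plate, same kind and size, wrong way round: clear end up, frosted notched end down. Origin at its centre, z out of the label face, its x up the slope to its clear end. Stays in the rack
- rack: fixed black base 90 x 190 x 14 mm; origin: centre of underside, z up, labels look to its -x. Plates at y = +55 and -55 mm (which is which varies), centres at x 10 mm, 59 mm up, tops 104 mm up, 70 mm free between them. Each leans on a rest 22 mm wide (narrower than the plate), 8 mm thick, ending 6 mm past the plate's centre up the slope; 7 mm lip at the foot
- lightbox: fixed grey light box, 200 (x) x 170 (y) x 60 (z) mm. Origin: centre of its underside. The drawer opens out of its -x face, flush with that face when home
- window (a point): centre of the bright white window (120 x 110 mm) in the light box's top, 60 mm above the work surface; x and y as the light box's
- drawer (a joint): how far the drawer stands open, m: 0 fully home, 0.09 most. Starts 0.04 to 0.075. Slides with about 1.2 N friction; a spring catch resists with a few N (under 8) in the last 13 mm, then snaps it home to 0 and keeps it there
- drawer_front (a point): centre of the outer face of the drawer's blue front, 29 mm above the work surface; front is 150 mm wide, 9 to 49 mm above the surface; x and y as the light box's: push along +x. In its middle an aluminium pull ledge 60 mm wide stands out 10 mm at 44 to 49 mm height
- tape: roll of blue tape lying flat, 64 mm across, 18 mm high; origin under its centre. Leave alone
- jar: small amber jar, 48 mm across, about 60 mm high; origin under its centre. Leave alone
- meter: grey hand-held meter lying flat, 150 x 75 x 35 mm (about 43 mm at its dial); origin under its centre. Leave alone
Not all that is in view belongs to the job. What is shaped like the spare but blue or brown is not meant.

How it is judged (in metres and radians):
On the way, in this order (a step that is already met when the one before it is completed fails the run):
1. the drawer is pushed home into its catch (value of joint drawer below 0.003 m), for 0.2 s.
2. the notched plate is lifted out of the rack in the fingers (height (world z) of plate above 0.09 m and contact force between the fingers and plate above 0.5 N and contact force between plate and rack below 0.05 N), for 0.2 s.
At the end, for the whole second after the job is handed in: Drawer home within 3 mm. Plate held in the fingers by its frosted end (within 30 mm of its middle), level, label up (0.3 rad), centred within 45 mm over the window, 30 to 180 mm above it, touching no light box, rack or other plate, steady (under 30 mm/s) (value of joint drawer below 0.003 m and angle between plate's own z axis and vertical below 0.3 rad and horizontal distance between plate and window below 0.045 m and z of plate in the frame of window between 0.03 and 0.18 m and distance between the grasp point and frosted below 0.03 m and contact force between the fingers and plate above 0.5 N and contact force between plate and lightbox below 0.05 N and contact force between plate and rack below 0.05 N and contact force between plate and spare below 0.05 N and linear speed of plate below 0.03 m/s); the arm keeps its last pose, push and grip.
It fails at once if the other plate is disturbed (moved more than 30 mm) (distance of spare from where it was at the start of the episode above 0.03 m).
It fails at once if the tape, jar or meter is disturbed (moved more than 30 mm) (distance of any of tape, jar, meter from where it was at the start of the episode above 0.03 m).
It also fails if it takes over 45 s, if anything falls off the work surface, if the arm or the gripper's body presses on something with over 40 N, if the wrist force passes 120 N, or if a joint passes its speed limit or range.

## Working session

There is one attempt and no reset: what is moved stays moved. The work goes in short steps, each a Python script; the robot and the scene stay as the last script left them, time stands still between calls to the robot, and variables do not carry over. Pictures are saved under pics/ and viewed, and the job is handed in when it is done.

```bash
ls; mkdir -p pics; python3 - <<'E'
from workcell import *
import cv2
for n in ("side","top"):
    im=get_image(n); cv2.imwrite(f"pics/{n}0.png",im)
    c=camera_model(n); print(n,c)
print(observe())
E
```

```text
pics
side {'camera_matrix': array([[443.53503088,   0.        , 309.96358282],
       [  0.        , 443.53503088, 235.16363163],
       [  0.        ,   0.        ,   1.        ]]), 'k1': -0.09126267450503456, 'origin': array([ 57.76899989, 559.61236626, 659.21509326]), 'attitude': array([-0.3817064 ,  0.82826507, -0.37727864,  0.16105287])}
top {'camera_matrix': array([[437.34390679,   0.        , 316.28468208],
       [  0.        , 437.34390679, 240.27502288],
       [  0.        ,   0.        ,   1.        ]]), 'k1': 0.011300454551754019, 'origin': array([475.10233602, 118.48391295, 840.04232257]), 'attitude': array([-0.70423352,  0.70869732, -0.03193415,  0.02799068])}
{'clock': 0.1, 'joints': array([ 1.03552209,  0.42664134,  0.07387947,  1.60653554, -0.03415681,
        1.11080888, -0.06708854]), 'joint_velocities': array([ 3.36983444e-04, -2.51893776e-03, -6.87818498e-04, -6.92123683e-04,
        5.68150536e-05, -1.39291327e-03,  3.67586822e-04]), 'joint_torque': array([ 4.98120658e-03, -9.51550484e+01,  3.76982108e+00, -4.64414692e+01,
        1.95876556e-02,  6.32301744e-03,  1.06031471e-04]), 'ee_pos': array([ 253.83414221, -625.08181776,  249.70344379]), 'tcp_rot': array([ 9.81461368e-01,  1.91659235e-01, -1.26913574e-04, -5.52457699e-04]), 'wrist_force': array([ 0.16441825, -0.20808172,  0.55136427]), 'wrist_torque': array([-0.01770603, -0.00550539,  0.04746515]), 'grip_width': 1.0014985992495637}
```

View pics/side0.png

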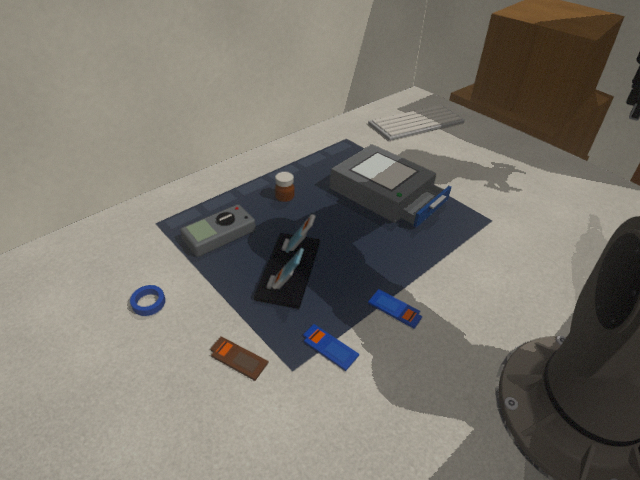

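View pics/top0.png

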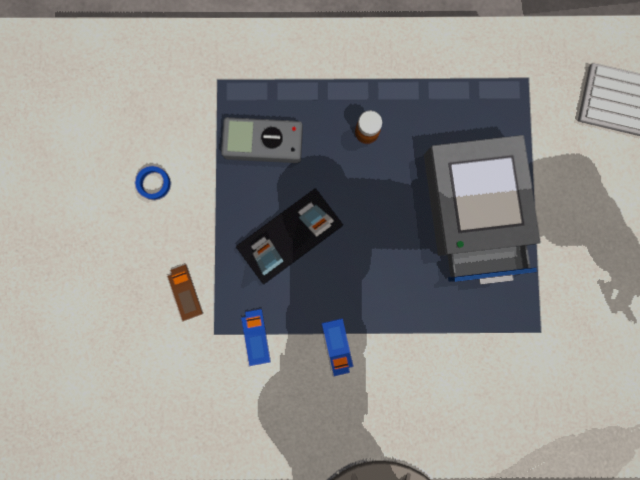

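```bash
cat > h.py <<'E'
import numpy as np, cv2
from scipy.spatial.transform import Rotation as R
from workcell import *
def ray(n,uv):
    c=camera_model(n);K=c["camera_matrix"]
    d=cv2.undistortPoints(np.array([[uv]],float),K,np.array([c["k1"],0,0,0.]))[0,0]
    # exact for 1+k1 r^2 model
    return np.array(c["origin"]), R.from_quat(c["attitude"]).apply([d[0],d[1],1.])
def plane(n,uv,z):
    o,d=ray(n,uv); return o+d*(z-o[2])/d[2]
def proj(n,P):
    c=camera_model(n);rot=R.from_quat(c["attitude"]).inv()
    p=rot.apply(np.atleast_2d(P)-c["origin"]); s=p[:,:2]/p[:,2:]
    s=s*(1+c["k1"]*(s**2).sum(1,keepdims=True))
    K=c["camera_matrix"]; return s*[K[0,0],K[1,1]]+K[:2,2]
def tri(u1,u2):
    o1,d1=ray("side",u1);o2,d2=ray("top",u2)
    d1/=np.linalg.norm(d1);d2/=np.linalg.norm(d2)
    t=np.linalg.lstsq(np.c_[d1,-d2],o2-o1,rcond=None)[0]
    a=o1+t[0]*d1;b=o2+t[1]*d2; return (a+b)/2,np.linalg.norm(a-b)
E
python3 - <<'E'
import cv2,numpy as np
s=cv2.imread("pics/side0.png");t=cv2.imread("pics/top0.png")
a=cv2.resize(s[205:310,250:330],(456,600),interpolation=cv2.INTER_CUBIC)
cv2.imwrite("pics/cs.png",a)
b=cv2.resize(t[185:285,232:347],(690,600),interpolation=cv2.INTER_CUBIC)
cv2.imwrite("pics/ct.png",b)
b=cv2.resize(t[130:290,420:550],(487,600),interpolation=cv2.INTER_CUBIC)
cv2.imwrite("pics/cl.png",b)
E
```

```text
(no output)
```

View pics/cs.png

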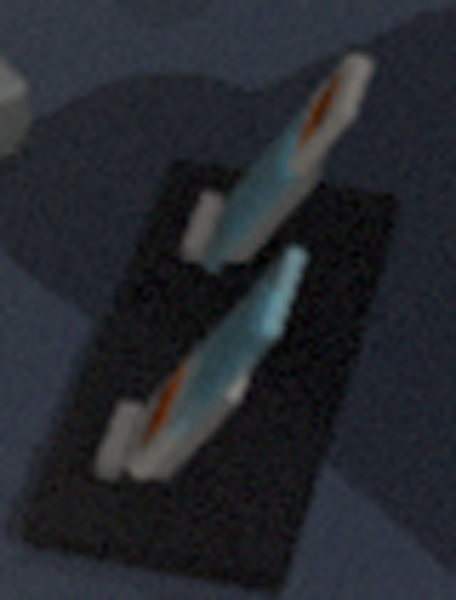

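View pics/ct.png

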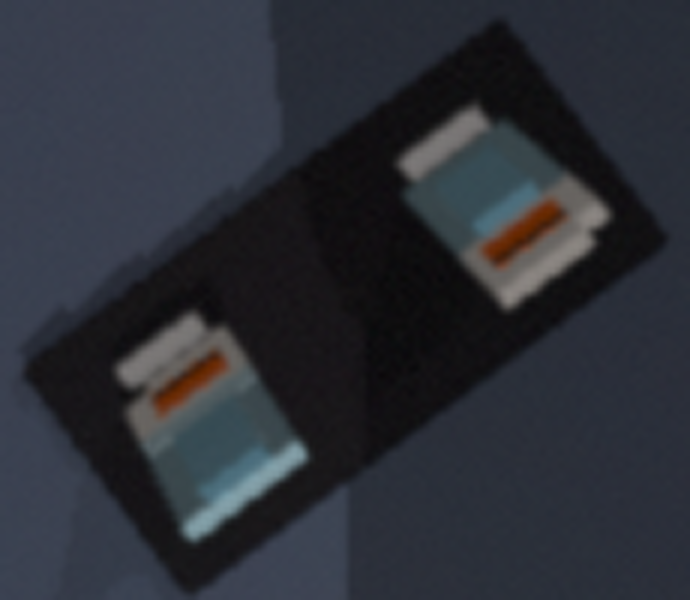

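View pics/cl.png

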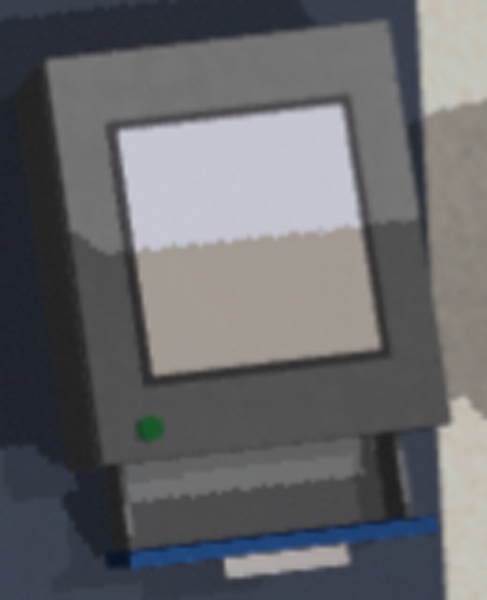

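```bash
cat > m.py <<'E'
from h import *
top=cv2.imread("pics/top0.png")
# rack: dark mask
g=top.max(2)
def rect(m,roi):
    x0,y0,x1,y1=roi
    mm=np.zeros_like(m);mm[y0:y1,x0:x1]=m[y0:y1,x0:x1]
    c=max(cv2.findContours(mm,cv2.RETR_EXTERNAL,cv2.CHAIN_APPROX_NONE)[0],key=cv2.contourArea)
    return cv2.boxPoints(cv2.minAreaRect(c)),c
m=((g<40)*255).astype(np.uint8)
m=cv2.morphologyEx(m,cv2.MORPH_OPEN,np.ones((3,3)))
b,c=rect(m,(225,180,350,290)); print("rackmask",b)
hand=np.array([(500,20),(665,240),(190,592),(25,370)])/6.+[232,185]
W=np.array([plane("top",p,14) for p in hand]); ctr=W.mean(0)
print("rack corners",W.round(0).tolist(),ctr)
e=(W[1]-W[0]+W[2]-W[3])/2; l=(W[0]-W[3]+W[1]-W[2])/2
print("short",np.linalg.norm(e),"long",np.linalg.norm(l))
th=np.arctan2(e[1],e[0]); thl=np.arctan2(l[1],l[0])
print("yaw from short, long(+-90)",np.degrees([th,thl]))
# lightbox window
s=487/130.
hw=np.array([(113,127),(349,97),(387,352),(149,382)])/s+[420,130]
Ww=np.array([plane("top",p,60) for p in hw]); print("window",Ww.round(0).tolist(),Ww.mean(0))
d=(Ww[0]-Ww[3]+Ww[1]-Ww[2])/2; w=(Ww[0]-Ww[1]+Ww[3]-Ww[2])/2
print(np.linalg.norm(d),np.linalg.norm(w),np.degrees([np.arctan2(d[1],d[0]),np.arctan2(w[1],w[0])]))
ho=np.array([(45,60),(388,20),(450,425),(103,465)])/s+[420,130]
Wo=np.array([plane("top",p,60) for p in ho]);print("box",Wo.mean(0),Wo.round(0).tolist())
# drawer front top edge z=49 outer
hf=np.array([(130,568),(438,532)])/s+[420,130]
print("front",[plane("top",p,49).round(0).tolist() for p in hf])
hl=np.array([(228,578),(350,563)])/s+[420,130]
print("ledge",[plane("top",p,49).round(0).tolist() for p in hl])
for n,uv,z in (("tape",(153,183),18),("jar",(370,120),60),("meter",(262,138),35)): print(n,plane("top",uv,z).round(0))
# predicted plate corners
def RT(x,y,yaw): return R.from_euler('z',yaw),np.array([x,y,0])
Rr,tr=RT(ctr[0],ctr[1],th)
for sy in(55,-55):
    c=np.array([10,sy,59]); X=np.array([.5,0,np.cos(np.pi/6)]); Z=np.array([-np.cos(np.pi/6),0,.5]);Y=np.cross(Z,X)
    P=np.array([c+a*X*50+bb*Y*20+3*Z for a,bb in((1,1),(1,-1),(-1,-1),(-1,1))])
    P=Rr.apply(P)+tr
    print(sy,"top px",proj("top",P).round(1).tolist(),"side",proj("side",P).round(1).tolist())
E
python3 m.py
```

```text
rackmask [[234.94733 245.79465]
 [315.66058 186.73615]
 [343.68463 225.03564]
 [262.97137 284.09415]]
rack corners [[645.0, 115.0, 14.0], [574.0, 63.0, 14.0], [464.0, 213.0, 14.0], [534.0, 265.0, 14.0]] [554.3502668  163.99291078  14.        ]
short 87.59639216264394 long 186.49136698011597
yaw from short, long(+-90) [-143.5639537   -53.65472941]
window [[679.0, -130.0, 60.0], [693.0, -245.0, 60.0], [569.0, -258.0, 60.0], [555.0, -144.0, 60.0]] [ 623.92824516 -194.30343738   60.        ]
125.27408674835794 115.54258340602905 [ 5.96122496 96.91398354]
box [ 623.08102634 -192.70710367   60.        ] [[713.0, -98.0, 60.0], [731.0, -266.0, 60.0], [533.0, -286.0, 60.0], [515.0, -120.0, 60.0]]
front [[466.0, -135.0, 49.0], [482.0, -284.0, 49.0]]
ledge [[461.0, -182.0, 49.0], [468.0, -241.0, 49.0]]
tape [656. 423.  18.]
jar [762.  14.  60.]
meter [737. 215.  35.]
55 top px [[333.7, 219.5], [314.8, 233.6], [298.9, 217.1], [315.8, 204.6]] side [[314.0, 210.8], [309.7, 223.2], [285.6, 251.1], [290.3, 238.7]]
-55 top px [[281.5, 258.3], [262.3, 272.6], [252.0, 251.8], [269.2, 239.1]] side [[301.4, 247.0], [296.2, 262.1], [270.8, 289.7], [276.5, 274.9]]
```

Things that could be mistaken for the wanted plate (top view): the wanted plate itself at about (316,219), with frosted notched end up. The spare is at (267,255), with clear end up. The blue decoys are at (256,338) and (338,347), and the brown one at (185,292). In the crop, the notch and white end are on the high edge at (333,221) for the right-hand plate, so that is rack y = +55. The left plate's label sits at its foot.

The drawer stands about 50 mm open. I'll push it first.

```bash
cat >> h.py <<'E'
BOX=np.array([623.5,-193.5,0]); BY=np.radians(6.3); RB=R.from_euler('z',BY)
def b2w(p): return RB.apply(p)+BOX
def quat(z,y):
    z=np.array(z,float);z/=np.linalg.norm(z);y=np.array(y,float);y-=z*(y@z);y/=np.linalg.norm(y)
    return R.from_matrix(np.c_[np.cross(y,z),y,z]).as_quat()
def st():
    o=observe();print("t",round(o["clock"],2),"pos",o["ee_pos"].round(1),"F",o["wrist_force"].round(1),"grip",round(o["grip_width"],3)); return o
E
python3 - <<'E'
from h import *
q=quat([0,0,-1],-RB.apply([0,1,0]))
print(q)
clamp()
reach(b2w([-215,0,150]),q); st()
movel(b2w([-205,0,42]),vel=150); st()
r=movel(b2w([-114,0,42]),vel=50,contact_N=18); print("contact",r); o=st()
print("box frame",RB.inv().apply(o["ee_pos"]-BOX))
cv2.imwrite("pics/side1.png",get_image("side"));cv2.imwrite("pics/top1.png",get_image("top"))
E
```

```text
[0.9984891  0.05495018 0.         0.        ]
t 2.51 pos [ 410.  -217.9  150.2] F [-0.8 -0.3 -0.4] grip 0.002
t 3.38 pos [ 420.  -216.3   42.5] F [-0.3 -0.3  0.4] grip 0.0
contact True
t 4.98 pos [ 505.2 -206.4   41.3] F [ 0.1  0.1 -0.7] grip -0.003
box frame [-118.95326404    0.13958265   41.29843004]
```

```bash
python3 - <<'E'
from h import *
s=cv2.imread("pics/side1.png");t=cv2.imread("pics/top1.png")
a=cv2.resize(s[120:240,310:470],(533,400),interpolation=cv2.INTER_CUBIC)
b=cv2.resize(t[130:290,420:550],(260,320),interpolation=cv2.INTER_CUBIC)
o=np.zeros((400,800,3),np.uint8);o[:,:533]=a;o[:320,535:795]=b
cv2.imwrite("pics/d1.png",o)
E
```

```text
(no output)
```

View pics/d1.png

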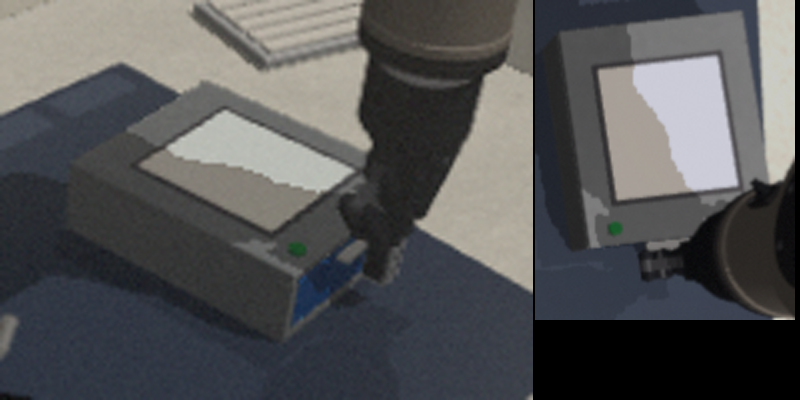

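The drawer front looks flush with the box face, at about (330,290) in the side crop. I'll push once more to confirm a hard stop, then back off and test the grasp and hold poses with ik.

```bash
cat >> h.py <<'E'
RK=np.array([554.35,164.0,0]); RR=R.from_euler('z',np.radians(-143.6))
def r2w(p): return RR.apply(p)+RK
c30=np.cos(np.pi/6)
PC=r2w([10,55,59]); PX=RR.apply([.5,0,c30]); PZ=RR.apply([-c30,0,.5]); PY=RR.apply([0,1,0])
E
python3 - <<'E'
from h import *
r=movel(b2w([-110,0,42]),vel=30,contact_N=15); o=st(); print(r,RB.inv().apply(o["ee_pos"]-BOX))
movel(b2w([-175,0,42]),vel=150); movel(b2w([-185,0,230]),vel=250)
cv2.imwrite("pics/top2.png",get_image("top"))
st()
print("PC",PC,"frost",PC+32*PX)
for a in (0,15,30,45,60):
  ca,sa=np.cos(np.radians(a)),np.sin(np.radians(a))
  for s in (1,-1):
    q=quat(-PX*ca-PZ*sa,s*PY); g=PC+30*PX
    j=ik(g,q); j2=ik(g+[0,0,130],q)
    res=[]
    for yaw in range(-60,61,20):
      X=-np.array([np.cos(np.radians(yaw)),np.sin(np.radians(yaw)),0]);Z=np.array([0,0,1.]);Y=np.cross(Z,X)
      qf=quat(-X*ca-Z*sa,s*Y); C=BOX+[0,0,165]
      f=ik(C+30*X,qf); res.append((yaw,None if f is None else f.round(2).tolist()))
    print(a,s,None if j is None else j.round(2),j2 is not None,[r for r in res if r[1]])
E
```

```text
t 5.3 pos [ 505.2 -206.2   40.6] F [ 0.6  0.3 -0.6] grip -0.001
True [-118.9871637     0.37445602   40.63093653]
t 6.78 pos [ 439.2 -213.4  228.6] F [ 0.2 -0.2 -0.2] grip 0.0
PC [578.93910079 113.79665228  59.        ] frost [566.06080003 104.30195009  86.71281292]
0 1 [ 0.7   0.6  -1.04  2.24  1.31  0.27 -2.3 ] True [(-60, [-1.17, 1.35, 1.0, 2.25, 1.43, 0.58, 1.53]), (-40, [-0.82, 1.06, 0.62, 2.46, 2.12, 1.22, 1.08]), (0, [0.7, 0.85, -0.3, 2.46, 3.63, 1.59, 1.83]), (20, [0.13, 1.02, 0.63, 2.31, 3.94, 2.02, 1.27]), (40, [1.62, 1.33, -1.17, 1.97, -0.87, 0.61, 0.89]), (60, [1.36, 1.18, -0.9, 1.7, -0.79, 1.12, 0.76])]
0 -1 [ 0.7   0.6  -1.04  2.24  1.31  0.27  0.84] True [(-60, [-0.3, 0.83, -0.09, 2.21, 1.74, 1.62, -1.46]), (-40, [-0.26, 0.84, -0.01, 2.43, 2.17, 1.65, -1.67]), (0, [1.29, 1.11, -0.93, 2.43, 3.68, 1.2, -0.83]), (20, [0.13, 1.02, 0.63, 2.31, 3.94, 2.02, -1.87]), (40, [1.6, 1.29, -1.13, 1.97, -0.95, 0.64, -2.19]), (60, [1.21, 1.06, -0.66, 1.71, -1.0, 1.26, -2.24])]
15 1 [ 0.05  0.41 -0.35  2.11  0.1   0.4  -1.28] True [(-60, [-1.12, 1.07, 1.01, 2.28, 1.5, 0.47, 1.69]), (-40
[... 2201 characters left out ...]
, 2.17, 0.54, 0.32, -2.71]), (-20, [0.01, 0.26, 0.15, 2.19, 0.34, 0.19, -2.09]), (0, [0.52, 0.29, -0.26, 2.15, -0.3, 0.22, -1.02]), (20, [0.73, 0.35, -0.38, 2.06, -0.56, 0.41, -0.36]), (40, [0.76, 0.43, -0.36, 1.93, -0.56, 0.65, -0.0]), (60, [0.73, 0.52, -0.31, 1.78, -0.48, 0.89, 0.25])]
60 -1 [ 0.27  0.97 -1.03  1.57  0.73  1.63  1.26] True [(-60, [0.23, 0.37, -0.35, 2.03, 0.94, 0.77, -0.27]), (-40, [0.31, 0.3, -0.34, 2.13, 0.99, 0.51, 0.04]), (-20, [0.49, 0.28, -0.39, 2.17, 0.84, 0.29, 0.6]), (0, [0.98, 0.38, -0.81, 2.12, 0.52, 0.27, 1.38]), (20, [1.22, 0.52, -1.02, 2.03, 0.27, 0.41, 2.06]), (40, [1.24, 0.62, -1.02, 1.9, 0.11, 0.61, 2.58]), (60, [0.39, 0.5, 0.14, 1.8, -0.73, 0.98, -2.69])]
```

Pushing from the same spot, the arm met 15 N straight away with no further travel, so the drawer is home. Next I'll cross-check the plate with the label seen in both views, then approach with the tool 60° off the plate axis.

```bash
python3 - <<'E'
from h import *
def orange(f,roi):
    im=cv2.imread(f); h=cv2.cvtColor(im,cv2.COLOR_BGR2HSV)
    m=cv2.inRange(h,(2,170,50),(14,255,255)); x0,y0,x1,y1=roi
    k=np.zeros_like(m);k[y0:y1,x0:x1]=m[y0:y1,x0:x1]; M=cv2.moments(k,True); return M["m10"]/M["m00"],M["m01"]/M["m00"]
a=orange("pics/side0.png",(298,212,320,235));b=orange("pics/top0.png",(305,210,335,235))
p,e=tri(a,b);print(a,b,p,"gap",e)
d=p-PC;print("plate frame",d@PX,d@PY,d@PZ)
a=orange("pics/side0.png",(265,262,290,290));b=orange("pics/top0.png",(250,240,275,262))
p,e=tri(a,b);d=p-r2w([10,-55,59]);print("spare label",d@PX,d@PY,d@PZ,e)
ca,sa=.5,c30
q=quat(-PX*ca-PZ*sa,PY); tz=-PX*ca-PZ*sa; g=PC+30*PX+4*tz
open_gripper()
reach(g-110*tz,q); st()
print(movel(g-15*tz,vel=150,contact_N=10)); st()
cv2.imwrite("pics/side3.png",get_image("side"));cv2.imwrite("pics/top3.png",get_image("top"))
s=cv2.imread("pics/side3.png");t=cv2.imread("pics/top3.png")
o=np.zeros((400,800,3),np.uint8);o[:,:400]=cv2.resize(s[170:310,240:380],(400,400),interpolation=cv2.INTER_CUBIC)
o[:,400:]=cv2.resize(t[160:300,240:380],(400,400),interpolation=cv2.INTER_CUBIC);cv2.imwrite("pics/g3.png",o)
E
```

```text
(305.625, 224.0) (318.72727272727275, 223.29545454545453) [568.87611449 109.65814115  85.08351876] gap 0.10912660687760789
plate frame 27.866742831415387 -2.640504190024005 3.9004231034435435
spare label -28.984177405375313 1.6334849380718959 4.5108603185187786 0.16892398573225217
t 9.02 pos [609.9 134.2 177.4] F [-0.2 -0.5  0.7] grip 1.004
False
t 9.8 pos [572.  108.3  95.4] F [0.7 0.8 0.9] grip 1.001
```

View pics/g3.png

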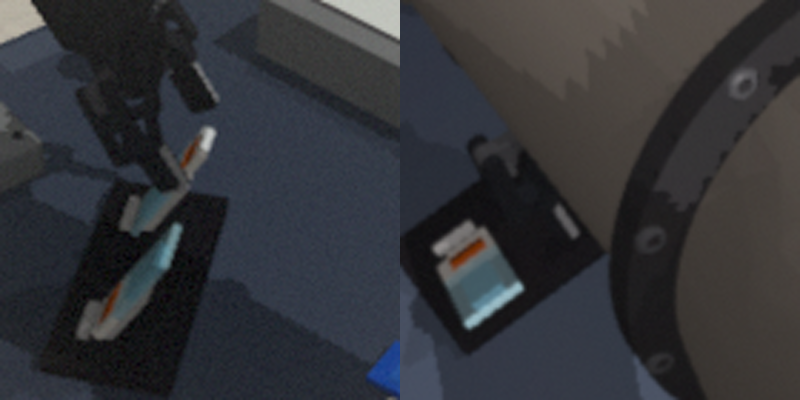

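The fingers straddle the frosted end: the near finger is at (165,165) and the far one at (200,85) in the side crop, with the white end between them at (205,140). The label points from both views agree with the rack model to within 4 mm. I'll shift 2 mm to the label's centre, go in, clamp and lift.

```bash
python3 - <<'E'
from h import *
tz=-PX*.5-PZ*c30; g=PC+29*PX+5*tz-2*PY
print(movel(g,vel=60,contact_N=10)); st()
clamp(); st()
p=observe()["ee_pos"]
movel(p+[0,0,25],vel=60); st()
movel(p+[0,0,130],vel=130); st()
cv2.imwrite("pics/side4.png",get_image("side"));cv2.imwrite("pics/top4.png",get_image("top"))
s=cv2.imread("pics/side4.png");t=cv2.imread("pics/top4.png")
o=np.zeros((400,800,3),np.uint8);o[:,:400]=cv2.resize(s[120:300,220:400],(400,400),interpolation=cv2.INTER_CUBIC)
o[:,400:]=cv2.resize(t[160:300,240:380],(400,400),interpolation=cv2.INTER_CUBIC);cv2.imwrite("pics/g4.png",o)
E
```

```text
False
t 10.32 pos [563.8 105.2  79.5] F [ 0.4 -0.5 -0.9] grip 1.001
t 10.82 pos [564.3 105.4  80. ] F [0.3 0.6 2.1] grip 0.451
t 11.39 pos [564.4 105.4 105.2] F [ 0.5  0.  -0.5] grip 0.458
t 12.35 pos [564.  105.2 209.2] F [ 0.7 -1.1 -0.9] grip 0.452
```

View pics/g4.png

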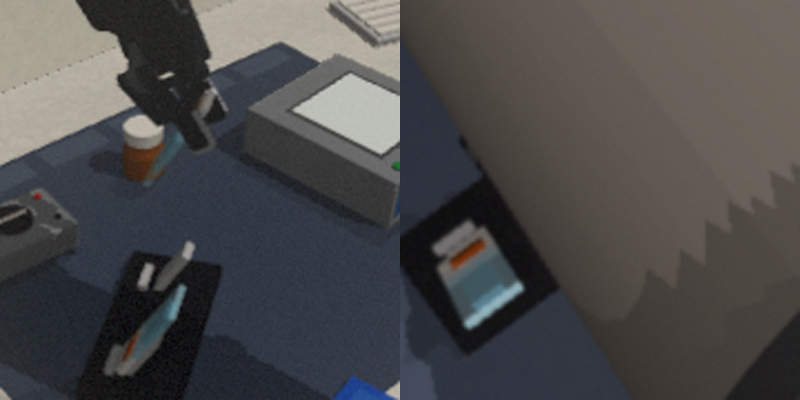

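The plate is out of the rack in the fingers, with its clear end hanging at (165,165) in the side crop, and the spare has not moved. Now I'll turn it level over the window.

```bash
cat > fin.py <<'E'
from h import *
OFF=np.array([564.3,105.4,80.0])-PC; OFF=np.array([OFF@PX,OFF@PY,OFF@PZ])
def final(yaw,h,C=None):
    X=-np.array([np.cos(np.radians(yaw)),np.sin(np.radians(yaw)),0]);Z=np.array([0,0,1.]);Y=np.cross(Z,X)
    C=(BOX if C is None else C)+[0,0,h]
    return C+OFF@np.array([X,Y,Z]),quat(-X*.5-Z*c30,Y)
E
python3 - <<'E'
from fin import *
print("OFF",OFF)
for y in (0,10,20,30):
    for h in (160,200):
        p,q=final(y,h);j=ik(p,q);print(y,h,p.round(0),None if j is None else j.round(2))
p,q=final(20,195); reach(p,q); st()
p,q=final(20,165); movel(p,vel=80); dwell(.3); o=st(); print(p)
cv2.imwrite("pics/side5.png",get_image("side"));cv2.imwrite("pics/top5.png",get_image("top"))
E
```

```text
OFF [26.56936022 -1.92870555 -4.01948182]
0 160 [ 597. -192.  156.] [ 0.68  0.33 -0.46  2.14  0.04  0.2  -1.33]
0 200 [ 597. -192.  196.] [ 0.66  0.26 -0.44  2.11 -0.09  0.29 -1.22]
10 160 [ 597. -196.  156.] [ 0.86  0.37 -0.61  2.1  -0.13  0.27 -0.95]
10 200 [ 597. -196.  196.] [ 0.81  0.3  -0.54  2.07 -0.27  0.36 -0.84]
20 160 [ 598. -201.  156.] [ 0.96  0.42 -0.68  2.05 -0.22  0.36 -0.66]
20 200 [ 598. -201.  196.] [ 0.9   0.34 -0.59  2.02 -0.34  0.45 -0.57]
30 160 [ 600. -205.  156.] [ 1.01  0.47 -0.71  1.99 -0.25  0.47 -0.43]
30 200 [ 600. -205.  196.] [ 0.94  0.39 -0.61  1.97 -0.37  0.56 -0.36]
t 13.91 pos [ 598.4 -199.4  191.1] F [-0.2  0.1 -0.2] grip 0.455
t 14.73 pos [ 598.  -200.9  161.4] F [-0.  -0.5 -1.4] grip 0.455
[ 597.87331212 -200.77486601  160.98051818]
```

View pics/side5.png

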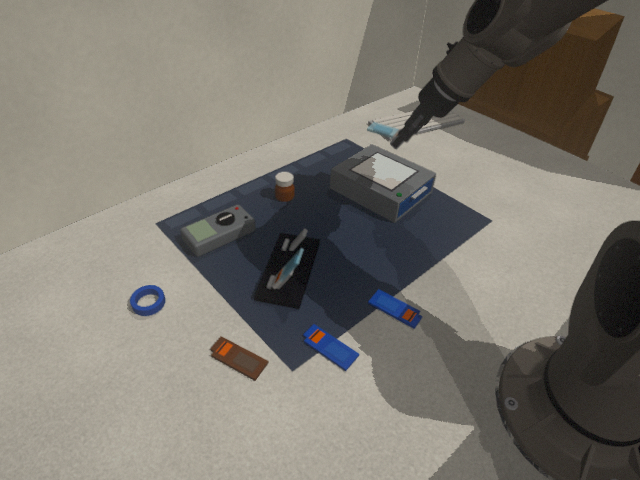

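View pics/top5.png

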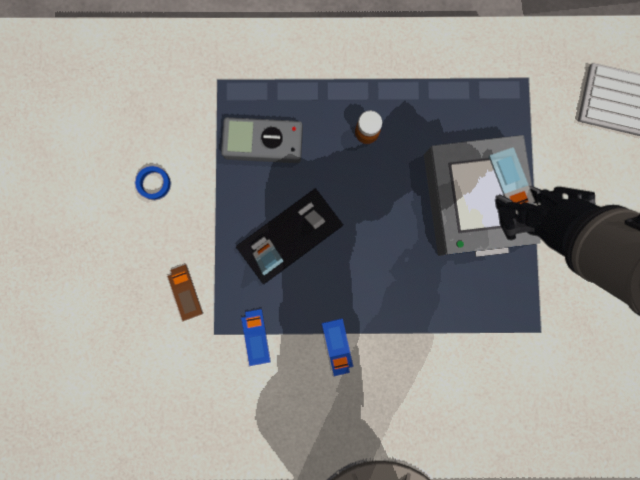

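Both views show the plate held over the light box: clear end at about (508,165), label at (518,196) in the top view. I'll crop it to measure its tilt and centre.

```bash
python3 - <<'E'
import cv2,numpy as np
s=cv2.imread("pics/side5.png");t=cv2.imread("pics/top5.png")
o=np.zeros((600,800,3),np.uint8)
o[:480,:400]=cv2.resize(s[110:158,360:400+0],(400,480),interpolation=cv2.INTER_CUBIC)
o[:,400:]=cv2.resize(t[143:215,482:530],(400,600),interpolation=cv2.INTER_CUBIC)
cv2.imwrite("pics/f5.png",o)
E
python3 - <<'E'
from fin import *
P,q=final(20,165)
X=-np.array([np.cos(np.radians(20)),np.sin(np.radians(20)),0]);Y=np.cross([0,0,1],X)
C=BOX+[0,0,165]
print([(n,proj(n,np.array([C+a*50*X+b*20*Y+[0,0,3] for a,b in((-1,1),(-1,-1),(1,-1),(1,1))])).round(1).tolist()) for n in("side","top")])
E
```

```text
[('side', [[373.6, 122.3], [367.0, 129.1], [407.9, 140.5], [413.6, 133.1]]), ('top', [[513.0, 147.0], [489.3, 155.7], [513.8, 215.0], [537.7, 206.1]])]
```

View pics/f5.png

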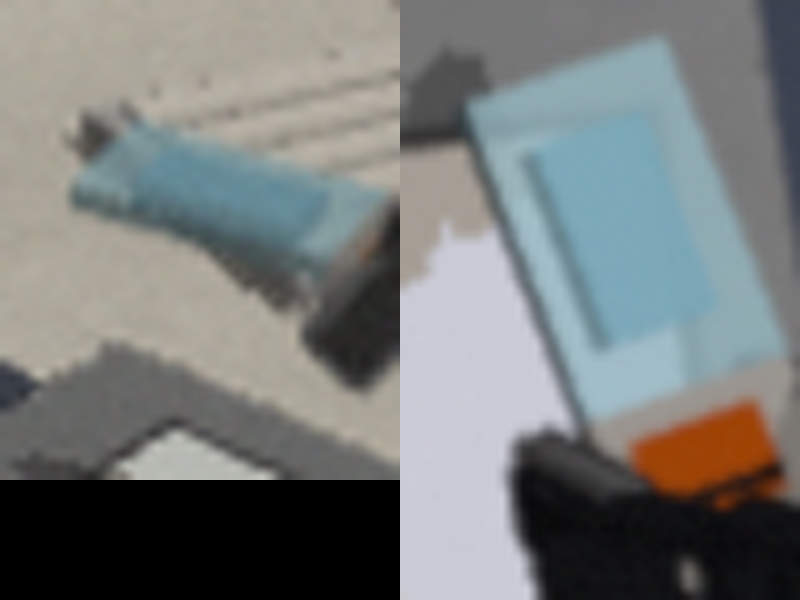

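The far corners read top (513.2,147.6) and (490.4,155.4), side (374.2,122.2) and (367.2,128). The predictions for a level, centred plate are (513.0,147.0), (489.3,155.7), (373.6,122.3) and (367.0,129.1). I'll check the drawer, the other objects and steadiness, then hand in.

```bash
python3 - <<'E'
from fin import *
c=[tri(a,b)[0] for a,b in (((374.2,122.2),(513.2,147.6)),((367.2,128),(490.4,155.4)))]
print("far corners",[x.round(1).tolist() for x in c],"expected z 168")
print("ledge home px",proj("top",[b2w([-110,30,49]),b2w([-110,-30,49]),b2w([-100,30,49]),b2w([-100,-30,49])]).round(1).tolist())
a=cv2.imread("pics/top0.png");t=get_image("top")
b=t[235:265,460:530];cv2.imwrite("pics/led.png",cv2.resize(b,(700,300),interpolation=cv2.INTER_CUBIC))
for n,(x0,y0,x1,y1) in dict(tape=(130,160,175,205),jar=(350,105,390,150),meter=(215,110,305,165),spare=(245,230,290,280)).items():
    h=lambda i:cv2.cvtColor(i[y0:y1,x0:x1],cv2.COLOR_BGR2GRAY).astype(np.float32)
    print(n,np.round(cv2.phaseCorrelate(h(a),h(t))[0],2))
o=st();print(np.abs(o["joint_velocities"]).max())
E
```

```text
far corners [[676.0, -195.4, 168.6], [663.5, -158.0, 170.7]] expected z 168
ledge home px [[476.4, 256.6], [509.2, 252.8], [475.6, 251.1], [508.3, 247.3]]
tape [0.51 0.54]
jar [0.1  0.36]
meter [0.02 0.06]
spare [ 0.6  -0.01]
t 14.88 pos [ 597.9 -200.8  161.2] F [-0.3 -0.  -1. ] grip 0.456
0.002607295259329589
```

View pics/led.png

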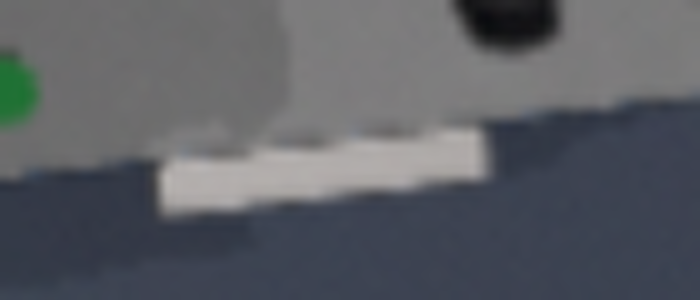

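The ledge's outer edge is at (476,256.5) and (508.7,253), against predicted home positions of (476.4,256.6) and (509.2,252.8), so the drawer is shut. Nothing else has moved and the arm is steady, so I'm handing in.

```bash
python3 - <<'E'
from h import *
close_job()
E
```

```text
the job is handed in; nothing more can be done
```

I pushed the drawer home, then pinched the notched plate by its frosted end. I lifted it out, turned it level with the label up, and handed the job in while holding it over the window. The robot clock was at about 15 s, and the interface gives no verdict.

- **Drawer:** it met a hard stop on a second push, and its pull ledge showed within 1 px of the home position in the last picture.
- **Plate position:** the two far corners measured 168.6 and 170.7 mm high, against 168 mm expected. That makes it level to a few hundredths of a radian. It sits within a few mm of the window centre and about 105 mm above it.
- **Grip:** the gripper was about 7 mm from the middle of the frosted end by my estimate, holding steadily at about 39 mm opening, with the joints almost still.
- **Everything else:** the spare, tape, jar and meter showed shifts of under 1 px.

No check failed. The only disagreements were 2–4 mm offsets between the rack model and the label seen in both views, so I shifted the grasp 2 mm across the plate to suit.

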